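Swap the rollers and hold the chain tensioner wound

ROBOT

A 6-joint arm with a two-finger parallel gripper is mounted at the origin on the work surface. World frame = base frame: x ahead of the robot, y to its left, z up, the work surface at z = 0. Lengths are in m, angles in rad, forces in N, time in s.
With the tool pointing down it reaches from about 0.35 to 0.85 m from the base axis. Payload 8.1 kg.
Tool frame: the origin (TCP) lies on the mounting face of the last link; the fingertips stand 186 mm ahead of it and the grasp point (between the pads) lies 167 mm ahead of it; z points along the fingers, y is the line along which they close (so a half turn about z gives the same grasp; the last joint's range is limited). The gripper opens to 93 mm and grips with 3 to 60 N. Pads are 15 mm wide; open, the fingers measure 128 mm over their backs; the gripper's body (75 mm by 188 mm) begins 65 mm behind the grasp point.
Start: joints at [1.078, 0.13, 1.488, -0, 1.523, -0.085], TCP at [0.238, 0.551, 0.405] pointing down, gripper open.
Joint ranges: [-2.96, 2.96], [-0.89, 2.26], [0.02, 2.5], [-1.34, 4.48], [0, 2.73], [-2.66, 2.66]. Speed limits (rad/s): [2.39, 2.39, 2.79, 3.14, 3.14, 3.14].

INTERFACE

Orientations are given as a rotation vector (axis times angle).
In Python, from plant import read_state, read_camera, camera_params, close_job gives the robot as it stands. The module is installed in compiled form; this text tells all that it offers.
- The arm moves only by the tool servo_tool, never from a script. Its argument "increments" is a list of rows, each an object with "slide": the shift along the tool's x, y, z in mm, a list of three; "dr": the turn, a rotation vector about the tool's x, y, z in rad, a list of three; "jaw": the closure, from 0 (fully open) to 1 (shut). In form: [{"slide": [x, y, z], "dr": [ax, ay, az], "jaw": jaw}, ...]. A call has 1 to 20 rows; each row is the pose to reach, as a shift and turn from the pose commanded when the call began, along the tool's axes at that moment; what a row does not reach only later rows make up. A row lasts 1/10 s, in which the tool goes at most 50 mm and 8.59 degrees, less where a joint would pass 70% of its speed; a pose out of reach is approached as far as the arm can. A call with a gripper value outside its range is refused whole. The fingers move at their own pace and stop on an object; "force" is the grip in N (left out, the last holds). Time passes only in rows, so rows that repeat a pose let the fingers close. It gives the time, the measured TCP pose, the force, the opening and the grip force at its end, in the units of the state.
- read_state(): the state, without advancing time (a new reading comes with each control period).
- read_camera(name): name is "side" or "top" or "wrist"; returns (picture, depth): 400x640x3 uint8, red, green, blue; 400x640 float32, m along the optical axis (not along the pixel's ray), 0 where there is no reading.
- camera_params(name): a dict with "fx", "fy", "cx", "cy" (pixels), "rvec" (rotation vector, rad) and "tvec" (3), from world to camera coordinates, as OpenCV has them. Camera axes: x right, y down, z forward; pixel columns grow to the right and rows downward; lengths in m; the calibration is good to about 2 mm. A picture is of the moment at which its call begins: read the wrist's pose just before it. camera_params takes no time and is no camera call; for the wrist camera it gives the pose at the moment of the call.
- close_job(): hands the job in; it is judged then, once.
The state is a dict: "t": time; "q": joint angles; "dq": joint speeds; "joint_torque": joint torques, N m; "tool_pos": TCP position; "orientation": TCP orientation; "force": force on the tool from outside, world axes, zero at the start; "wrist_torque": the same for the moment, N m; "opening": finger opening in m; "gripper_force": force on a finger pad.
Only numpy, scipy, OpenCV 4.12 (cv2) and the standard library are available. Lean on these libraries where they do the work, as an engineer would, in place of code of your own. Each camera call takes 0.05 s, during which the arm holds its last target. There are 200 camera calls.

TASK

The two loose steel rollers were loaded on the wrong ends of the three-stud rack: swap them, so that each sits fully down on the outer stud where the other was, and let go of them. Then, to make room for the next fitter to put on the chain, swing the sprung tensioner arm forward with the fingers until it is fully against its stop, and finish while still holding it there. Leave everything else on the bench where it is.

Things in the scene. Friction and masses are not known exactly. Their poses are not given: they have to be found in the camera images.
- rack: fixed flat aluminium plate 100 mm (its x) by 270 mm (its y) and 12 mm thick, lying on the bench to the left or right, with three upright steel studs in a row along its y, 85 mm apart. Origin: centre of the underside; z up
- roller_wide: the wide, low roller: loose steel roller (thick ring) standing upright on an outer stud of the rack: 60 mm outside diameter, 40 mm high, 22 mm bore through it, about 280 g. Origin: centre of its underside; z points up along the bore
- roller_slim: the slim, tall roller: loose steel roller (thick ring) standing upright on an outer stud of the rack: 44 mm outside diameter, 56 mm high, 22 mm bore through it, about 200 g. Origin: centre of its underside; z points up along the bore
- fixture: Fixed base of the chain tensioner: dark steel plate 160 (x) by 200 (y) by 12 mm, on the side of the bench where the rack is not; hanger plate and round pivot body (56 mm across, with spring coils) towards its -y end. Two lugs, 68 mm high, 64 mm from the pivot axis, stand at the arm's rest and stop. Its -x edge faces the robot within 20 degrees. Origin: centre of underside; z up
- stud_left (a point): foot of the stud at the rack's +y end, on the plate's top face, 12 mm above the bench. The stud is 12 mm thick and 22 mm high with a tapered top. Holds one of the rollers at the start
- stud_mid (a point): foot of the middle stud (same shape), empty at the start
- stud_right (a point): foot of the stud at the rack's -y end (same shape). Holds the other roller at the start
- pivot (a point): on the arm's upright turning axis, 68 mm above the bench; in the fixture's frame at x = 0, y = -55 mm. The arm's round hub, 44 mm across, and its nut reach 80 mm above the bench here
- idler (a point): Centre of the top of the black idler wheel at the arm's free end, 110 mm from the pivot axis, 108 mm above the bench (a bolt head stands 4 mm higher). The wheel is 28 mm across, from 68 to 108 mm above the bench; it does not spin but turns with the arm. Below it the flat steel arm, 22 mm wide, lies 58 to 68 mm above the bench
- tension_arm (a joint): Angle of the sprung arm, rad: 0 at rest, 0.90 wound fully forward against its stop; grows anticlockwise seen from above, the idler moving to the fixture's -x (robot's) side. At angle q the arm points from the pivot at 1.12 + q rad from the fixture's x axis, turning towards its y axis. Spring: 0.5 N m at rest, 0.95 N m at the stop (9 N at the idler); let go, the arm flies back
- grease_tin: bystander, to be left alone: closed round steel tin, 40 mm across, 36 mm high, standing between the rack and the tensioner
- gauge_block: bystander, to be left alone: plain steel block 45 x 30 x 25 mm, lying near the middle of the bench on the robot's side
- wrench: bystander, to be left alone: open-ended wrench lying flat, in front of the work on the robot's left
- screwdriver: bystander, to be left alone: screwdriver lying flat, in front of the work on the robot's right
- oil_bottle: bystander, to be left alone: white plastic bottle, 56 mm across, 150 mm high, at the far side of the bench
- hammer: bystander, to be left alone: hammer lying flat at the left side
- carton: bystander, to be left alone: closed cardboard carton 120 x 90 x 60 mm at the right side
Not all that is in view belongs to the job. What is shaped like the roller_wide but green is not meant. Leave any black look-alike of the roller_slim alone.

How it is judged:
By the outcome, as a careful person would: the job done as asked, in the order asked, and still so for the second after the job is handed in, while the arm keeps its last pose, push and grip.
It also fails if it takes over 64 s, if anything falls off the work surface, if the arm or the gripper's body presses on something with over 40 N, if the wrist force passes 120 N, or if a joint passes its speed limit or range.

## Working session

There is one attempt and no reset: what is moved stays moved. The work goes in short steps, Python scripts to look and compute and a tool call to move; the robot and the scene stay as the last step left them, time stands still between calls to the robot, and variables do not carry over. Pictures are saved under pics/ and viewed, at most 10 in all, crops included, and the job is handed in when it is done.

Besides the shell and the picture viewer there is one more tool, called after ">>>" by a JSON object that holds its "api" and its "payload", one argument or row to a line. servo_tool: Moves the arm, as the interface text tells. Its arguments: {"type":"object","properties":{"increments":{"type":"array"},"force":{"type":"number"}},"required":["increments"]}

```bash
mkdir -p pics; cat > h.py <<'E'
import numpy as np, cv2
from scipy.spatial.transform import Rotation as R
from plant import *
def snap(n,f):
    p=camera_params(n); im,d=read_camera(n); cv2.imwrite(f'pics/{f}.png',im[:,:,::-1]); np.savez(f'{f}.npz',im=im,d=d,**{k:np.array(v) for k,v in p.items()})
def w(f,u,v,z=None):
    p=np.load(f+'.npz'); Rm=R.from_rotvec(p['rvec']).as_matrix(); c=-Rm.T@p['tvec']
    r=Rm.T@np.array([(u-p['cx'])/p['fx'],(v-p['cy'])/p['fy'],1.])
    s=p['d'][int(round(v)),int(round(u))] if z is None else (z-c[2])/r[2]
    return c+s*r
def cloud(f):
    p=np.load(f+'.npz'); Rm=R.from_rotvec(p['rvec']).as_matrix(); v,u=np.mgrid[:400,:640]
    d=p['d']; P=np.stack([(u-p['cx'])/p['fx']*d,(v-p['cy'])/p['fy']*d,d],-1)-p['tvec']
    return P@Rm
E
python3 - <<'E'
from h import *
snap('top','top0'); snap('side','side0'); s=read_state(); print(s)
E
```

```text
{'t': 0.1, 'q': array([ 1.07759745e+00,  1.31103806e-01,  1.48920961e+00,  1.98827103e-05,
        1.52298873e+00, -8.53936460e-02]), 'dq': array([ 1.25614673e-04,  5.37083926e-04, -1.77129700e-03,  1.15896580e-03,
        2.06244296e-03,  5.89352579e-06]), 'joint_torque': array([-1.03593633e-03, -5.61346042e+01, -4.93092084e+01,  7.69637665e-02,
        2.92845396e-02, -1.35118639e-04]), 'tool_pos': array([0.23782862, 0.55061975, 0.40375968]), 'orientation': array([-6.36048026e-01, -3.07601320e+00,  2.56436206e-03]), 'force': array([ 0.68438626, -0.4191281 ,  0.41120203]), 'wrist_torque': array([-0.00246061, -0.005493  , -0.0189647 ]), 'gripper_force': 0.0, 'opening': 0.09315417319310422}
```

View pics/top0.png

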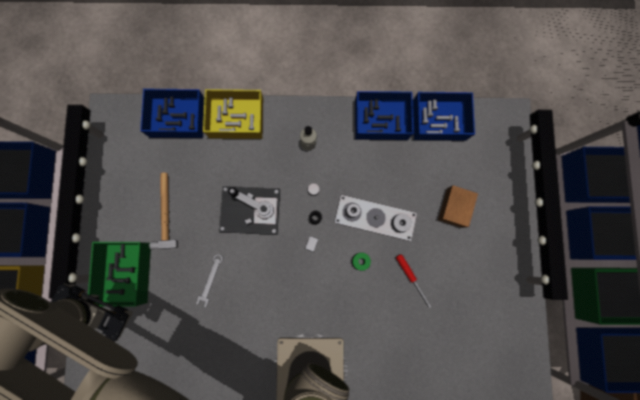

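View pics/side0.png

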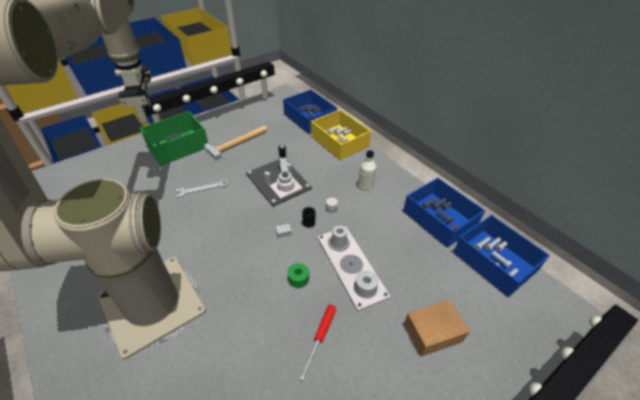

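The top view shows the rack at about (376,217), with rollers on it at (353,211) and (402,223). The tensioner is at (250,210), with its idler at (233,191). The green ring at (361,262) and the black cylinder at (315,217) are lookalikes. Next I'll enlarge both views.

```bash
python3 - <<'E'
from h import *
a=cv2.imread('pics/top0.png')[170:280,210:430]; b=cv2.imread('pics/side0.png')[140:310,230:400]
a=cv2.resize(a,(600,300),interpolation=cv2.INTER_CUBIC); b=cv2.resize(b,(300,300),interpolation=cv2.INTER_CUBIC)
o=np.zeros((600,600,3),np.uint8); o[:300]=a; o[300:,:300]=b
cv2.imwrite('pics/crop1.png',o)
C=cloud('top0')
for u,v in [(353,211),(402,223),(376,217),(353,217),(402,229),(264,208),(233,191)]: print(u,v,C[v,u].round(4))
for u,v in [(337,226),(404,240),(413,209),(343,196),(220,233),(278,235),(280,187),(222,187)]: print(u,v,w('top0',u,v,.012).round(4))
E
```

```text
353 211 [ 0.5293 -0.1426  0.0305]
402 223 [ 0.4896 -0.3095  0.0272]
376 217 [ 0.5091 -0.2203  0.0323]
353 217 [ 0.5089 -0.1424  0.03  ]
402 229 [ 0.4675 -0.3028  0.0522]
264 208 [0.5318 0.1537 0.0796]
233 191 [0.5817 0.2496 0.1129]
337 226 [ 0.4794 -0.0893  0.012 ]
404 240 [ 0.4326 -0.3185  0.012 ]
413 209 [ 0.5396 -0.3527  0.012 ]
343 196 [ 0.5835 -0.1105  0.012 ]
220 233 [0.4535 0.3093 0.012 ]
278 235 [0.4476 0.1121 0.012 ]
280 187 [0.6137 0.108  0.012 ]
222 187 [0.6123 0.3083 0.012 ]
```

View pics/crop1.png

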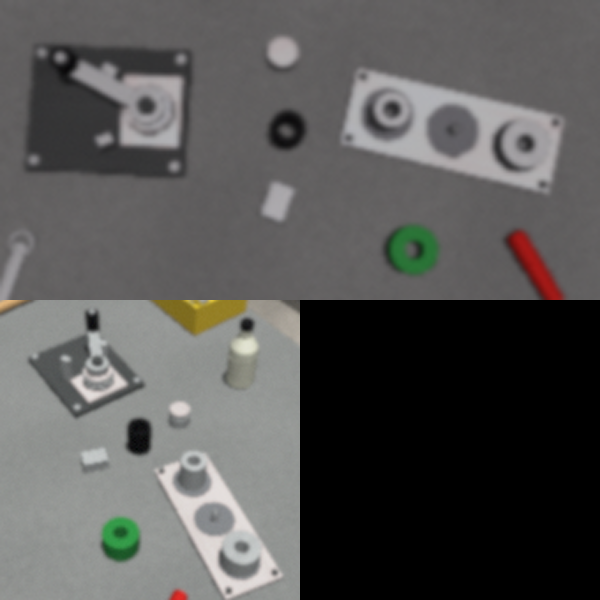

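The slim, tall steel roller is at top-view (353,211), on the left stud. The wide, low steel roller is at (402,223), on the right stud. The green wide ring (361,262) and the black slim cylinder (315,217) are the decoys: neither is on the rack and their colours are wrong. Now a close look from the wrist.

```bash
cat >> h.py <<'E'
def down(yaw):  # tool z down, tool y axis at world angle yaw
    y=np.array([np.cos(yaw),np.sin(yaw),0]); z=np.array([0,0,-1.]); return np.stack([np.cross(y,z),y,z],1)
def go(p,yaw,p0=None,R0=None):
    s=read_state(); R0=R.from_rotvec(s['orientation']).as_matrix() if R0 is None else R0; p0=s['tool_pos'] if p0 is None else p0
    print('slide',(1000*R0.T@(np.array(p)-p0)).round(1),'dr',R.from_matrix(R0.T@down(yaw)).as_rotvec().round(3))
E
python3 - <<'E'
from h import *
s=read_state(); R0=R.from_rotvec(s['orientation']).as_matrix(); print(R0.round(3), np.arctan2(R0[1,1],R0[0,1]))
p=camera_params('wrist'); Rm=R.from_rotvec(p['rvec']).as_matrix(); c=-Rm.T@p['tvec']
print('cam in tool',R0.T@(c-s['tool_pos']),'\n',(R0.T@Rm.T).round(3),p['fx'])
for y in (-.2,np.pi-.2): go([.47,-.21,.42],y)
E
```

```text
[[-0.918  0.397 -0.001]
 [ 0.397  0.918 -0.001]
 [ 0.    -0.002 -1.   ]] 1.162990273487956
cam in tool [ 0.06651786 -0.0005613   0.01952209] 
 [[ 0.001 -0.971 -0.24 ]
 [ 1.     0.002 -0.001]
 [ 0.001 -0.24   0.971]] 348.1298929939663
slide [-514.8 -606.2  -15.3] dr [-2.000e-03  1.000e-03  1.363e+00]
slide [-514.8 -606.2  -15.3] dr [-1.000e-03 -2.000e-03 -1.779e+00]
```

>>> {"api": "servo_tool", "payload": {
  "increments": [
    {"slide": [-260, -300, -15], "dr": [0, 0, 0.68], "jaw": 0},
    {"slide": [-260, -300, -15], "dr": [0, 0, 0.68], "jaw": 0},
    {"slide": [-260, -300, -15], "dr": [0, 0, 0.68], "jaw": 0},
    {"slide": [-260, -300, -15], "dr": [0, 0, 0.68], "jaw": 0},
    {"slide": [-260, -300, -15], "dr": [0, 0, 0.68], "jaw": 0},
    {"slide": [-260, -300, -15], "dr": [0, 0, 0.68], "jaw": 0},
    {"slide": [-540, -570, -15], "dr": [0, 0, 1.363], "jaw": 0},
    {"slide": [-540, -570, -15], "dr": [0, 0, 1.363], "jaw": 0},
    {"slide": [-540, -570, -15], "dr": [0, 0, 1.363], "jaw": 0},
    {"slide": [-540, -570, -15], "dr": [0, 0, 1.363], "jaw": 0},
    {"slide": [-540, -570, -15], "dr": [0, 0, 1.363], "jaw": 0},
    {"slide": [-540, -570, -15], "dr": [0, 0, 1.363], "jaw": 0},
    {"slide": [-540, -570, -15], "dr": [0, 0, 1.363], "jaw": 0},
    {"slide": [-540, -570, -15], "dr": [0, 0, 1.363], "jaw": 0},
    {"slide": [-540, -570, -15], "dr": [0, 0, 1.363], "jaw": 0},
    {"slide": [-540, -570, -15], "dr": [0, 0, 1.363], "jaw": 0}
  ]
}}

```text
t: 1.7
tool_pos: [0.5079, -0.1896, 0.4191]
orientation: [-2.434, -1.986, 0.001]
force: [0.1, 0.8, 0.3]
opening: 0.0933
gripper_force: 0.0
```

```bash
python3 - <<'E'
from h import *
s=read_state(); print(s['t'],s['tool_pos'],R.from_rotvec(s['orientation']).as_matrix().round(3),s['q'].round(2))
snap('wrist','w1')
E
```

```text
1.7 [ 0.50787752 -0.1895715   0.41907302] [[ 0.2    0.98  -0.001]
 [ 0.98  -0.2   -0.   ]
 [-0.    -0.001 -1.   ]] [-0.45 -0.03  1.63 -0.    1.54 -0.25]
```

View pics/w1.png

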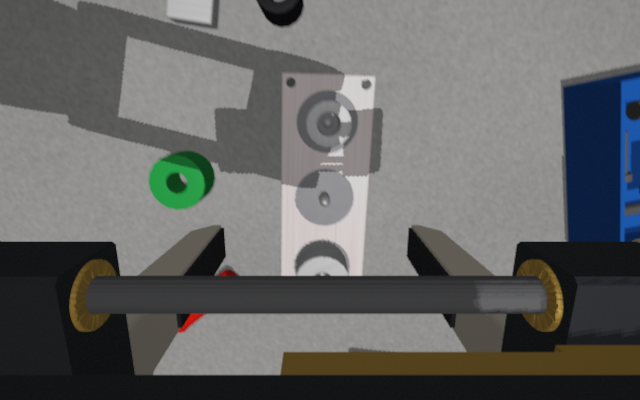

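The wrist view shows the slim roller at (329,122) and the middle stud at (324,200). The wide roller is partly hidden at (322,262). Now I'll locate them from depth.

```bash
python3 - <<'E'
from h import *
def ext(P,n):
    xy=P[:,:2].astype(np.float32); print(n,len(xy),'circ',cv2.minEnclosingCircle(xy),'z',np.median(P[:,2]).round(4))
for f in ('w1','top0'):
    C=cloud(f).reshape(-1,3); C=C[np.isfinite(C).all(1)]
    def near(x,y,r,z0,z1): return C[(np.hypot(C[:,0]-x,C[:,1]-y)<r)&(C[:,2]>z0)&(C[:,2]<z1)]
    ext(near(.525,-.14,.04,.06,.075),f+' slim')
    ext(near(.485,-.305,.045,.046,.06),f+' wide')
    ext(near(.507,-.22,.02,.024,.045),f+' mid')
    P=C[(abs(C[:,2]-.012)<.005)&(abs(C[:,0]-.507)<.13)&(abs(C[:,1]+.22)<.17)]
    print(f,'plate',cv2.minAreaRect(P[:,:2].astype(np.float32)),len(P))
print('stud mid tip px',w('w1',323,195,.034),w('top0',375.5,217,.034))
print('holes',w('w1',291,82,.012),w('w1',366,84,.012))
C=cloud('top0').reshape(-1,3)
P=C[(C[:,2]>.1)&(C[:,2]<.118)&(np.hypot(C[:,0]-.58,C[:,1]-.25)<.04)]; ext(P,'idler')
P=C[(abs(C[:,2]-.08)<.006)&(np.hypot(C[:,0]-.53,C[:,1]-.154)<.035)]; ext(P,'hub')
E
```

```text
w1 slim 1301 circ ((0.5277124643325806, -0.14101262390613556), 0.02205280028283596) z 0.0685
w1 wide 856 circ ((0.4907780885696411, -0.2983441650867462), 0.02858658879995346) z 0.0526
w1 mid 95 circ ((0.5081533193588257, -0.22449341416358948), 0.005771591328084469) z 0.0313
w1 plate ((0.46607857942581177, -0.19775274395942688), (0.2377939671278, 0.19616244733333588), 77.2812728881836) 14925
top0 slim 100 circ ((0.5300518870353699, -0.13851894438266754), 0.021840907633304596) z 0.0665
top0 wide 207 circ ((0.4905116856098175, -0.30305299162864685), 0.029852252453565598) z 0.0513
top0 mid 9 circ ((0.5095353722572327, -0.22110940515995026), 0.004966038279235363) z 0.0291
top0 plate ((0.5013695359230042, -0.22110334038734436), (0.28222179412841797, 0.23624126613140106), 85.77557373046875) 1685
stud mid tip px [ 0.50956445 -0.21683027  0.034     ] [ 0.50888796 -0.2182664   0.034     ]
holes [ 0.49962236 -0.09418863  0.012     ] [ 0.57733969 -0.11204365  0.012     ]
idler 61 circ ((0.5839322805404663, 0.25499966740608215), 0.014213535003364086) z 0.108
hub 41 circ ((0.5322641730308533, 0.15503038465976715), 0.018352169543504715) z 0.0792
```

```bash
python3 - <<'E'
from h import *
go([.5277,-.141,.30],-.228); go([.5277,-.141,.213],-.228)
E
```

```text
slide [ 55.    8.2 118.4] dr [-0.     0.002  0.024]
slide [ 55.2   8.3 205.4] dr [-0.     0.002  0.024]
```

>>> {"api": "servo_tool", "payload": {
  "force": 30,
  "increments": [
    {"slide": [55, 8.2, 80], "dr": [0, 0.002, 0.024], "jaw": 0},
    {"slide": [55, 8.2, 80], "dr": [0, 0.002, 0.024], "jaw": 0},
    {"slide": [55, 8.2, 120], "dr": [0, 0.002, 0.024], "jaw": 0},
    {"slide": [55, 8.2, 160], "dr": [0, 0.002, 0.024], "jaw": 0},
    {"slide": [55, 8.2, 190], "dr": [0, 0.002, 0.024], "jaw": 0},
    {"slide": [55, 8.2, 205], "dr": [0, 0.002, 0.024], "jaw": 0},
    {"slide": [55, 8.2, 205], "dr": [0, 0.002, 0.024], "jaw": 0},
    {"slide": [55, 8.2, 205], "dr": [0, 0.002, 0.024], "jaw": 0},
    {"slide": [55, 8.2, 205], "dr": [0, 0.002, 0.024], "jaw": 1},
    {"slide": [55, 8.2, 205], "dr": [0, 0.002, 0.024], "jaw": 1},
    {"slide": [55, 8.2, 205], "dr": [0, 0.002, 0.024], "jaw": 1},
    {"slide": [55, 8.2, 205], "dr": [0, 0.002, 0.024], "jaw": 1},
    {"slide": [55, 8.2, 205], "dr": [0, 0.002, 0.024], "jaw": 1},
    {"slide": [55, 8.2, 205], "dr": [0, 0.002, 0.024], "jaw": 1},
    {"slide": [55, 8.2, 205], "dr": [0, 0.002, 0.024], "jaw": 1},
    {"slide": [55, 8.2, 205], "dr": [0, 0.002, 0.024], "jaw": 1}
  ]
}}

```text
t: 3.35
tool_pos: [0.5267, -0.1344, 0.2149]
orientation: [-2.455, -1.959, -0.003]
force: [1.3, -1.4, 1.1]
opening: 0.0442
gripper_force: 30.0
```

```bash
python3 - <<'E'
from h import *
for i in range(3):
    s=read_state(); print(s['t'],s['tool_pos'].round(4),s['opening'])
s=np.load('w1.npz'); Rm=R.from_rotvec(s['rvec']).as_matrix(); print('cam then',-Rm.T@s['tvec'])
snap('wrist','w2')
s=read_state(); print(s['t'],s['tool_pos'].round(4),R.from_rotvec(s['orientation']).as_matrix().round(3))
E
```

```text
3.35 [ 0.5267 -0.1344  0.2149] 0.044239854236989264
3.35 [ 0.5267 -0.1344  0.2149] 0.044239854236989264
3.35 [ 0.5267 -0.1344  0.2149] 0.044239854236989264
cam then [ 0.52052058 -0.12514985  0.3995054 ]
3.4 [ 0.5267 -0.1344  0.2149] [[ 0.222  0.975  0.001]
 [ 0.975 -0.222  0.002]
 [ 0.002  0.001 -1.   ]]
```

View pics/w2.png

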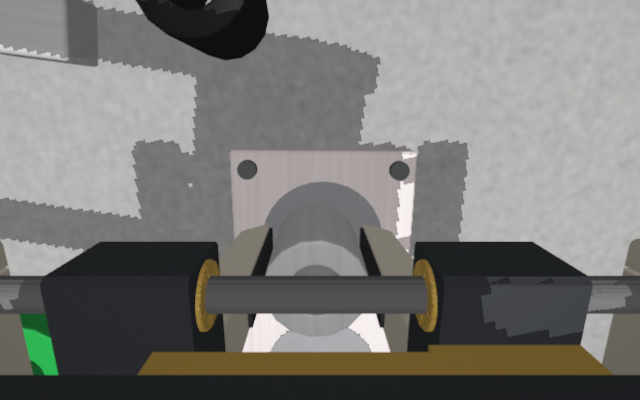

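```bash
python3 - <<'E'
from h import *
C=cloud('w2').reshape(-1,3)
for z0,z1,x,y,r in ((.06,.075,.527,-.14,.035),):
    P=C[(C[:,2]>z0)&(C[:,2]<z1)&(np.hypot(C[:,0]-x,C[:,1]-y)<r)]
    print(len(P),P.min(0),P.max(0),cv2.minEnclosingCircle(P[:,:2].astype(np.float32)))
# cylinder side points: fit circle r=22
P=C[(C[:,2]>.03)&(C[:,2]<.06)&(np.hypot(C[:,0]-.527,C[:,1]+.141)<.03)]
from scipy.optimize import least_squares
f=least_squares(lambda c:np.hypot(P[:,0]-c[0],P[:,1]-c[1])-.022,[.527,-.141],loss='soft_l1',f_scale=.001); print(len(P),f.x,f.cost)
print('holes',w('w2',247,170,.012),w('w2',399,171,.012))
E
```

```text
5463 [ 0.49868973 -0.16164402  0.06000536] [ 0.56132914 -0.11756866  0.07499887] ((0.5291514992713928, -0.1303998827934265), 0.032428693026304245)
2703 [ 0.5254187  -0.14006041] 0.005014736447632779
holes [ 0.49808027 -0.09337438  0.012     ] [ 0.5771247  -0.11183492  0.012     ]
```

>>> {"api": "servo_tool", "payload": {
  "force": 30,
  "increments": [
    {"slide": [0, 0, 0], "dr": [0, 0, 0], "jaw": 0.35},
    {"slide": [0, 0, 0], "dr": [0, 0, 0], "jaw": 0.35},
    {"slide": [-5.5, 0, 0], "dr": [0, 0, 0], "jaw": 0.35},
    {"slide": [-5.5, 0, 0], "dr": [0, 0, 0], "jaw": 0.35},
    {"slide": [-5.5, 0, 0], "dr": [0, 0, 0], "jaw": 1},
    {"slide": [-5.5, 0, 0], "dr": [0, 0, 0], "jaw": 1},
    {"slide": [-5.5, 0, 0], "dr": [0, 0, 0], "jaw": 1},
    {"slide": [-5.5, 0, 0], "dr": [0, 0, 0], "jaw": 1},
    {"slide": [-5.5, 0, 0], "dr": [0, 0, 0], "jaw": 1},
    {"slide": [-5.5, 0, 0], "dr": [0, 0, 0], "jaw": 1}
  ]
}}

```text
t: 4.4
tool_pos: [0.5254, -0.1397, 0.2147]
orientation: [-2.455, -1.959, -0.002]
force: [0.2, -1.2, 0.8]
opening: 0.0442
gripper_force: 30.0
```

```bash
python3 - <<'E'
from h import *
s=read_state(); print(s['t'],s['tool_pos'].round(4),s['opening'],s['force'])
C=cloud('w1').reshape(-1,3)  # plate edges, rack line
go([.5064,-.2228,.2149],-.228)
E
```

```text
4.4 [ 0.5254 -0.1397  0.2147] 0.04415186968255052 [ 0.24224744 -1.18238155  0.84494412]
slide [-85.2  -0.   -0.3] dr [ 0.    -0.002  0.004]
```

>>> {"api": "servo_tool", "payload": {
  "increments": [
    {"slide": [0, 0, -35], "dr": [0, 0, 0], "jaw": 1},
    {"slide": [0, 0, -36], "dr": [0, 0, 0], "jaw": 1},
    {"slide": [-30, 0.5, -36], "dr": [0, 0, 0], "jaw": 1},
    {"slide": [-60, 1, -36], "dr": [0, 0, 0], "jaw": 1},
    {"slide": [-85.6, 1.5, -36], "dr": [0, 0, 0], "jaw": 1},
    {"slide": [-85.6, 1.5, -36], "dr": [0, 0, 0], "jaw": 1},
    {"slide": [-85.6, 1.5, -36], "dr": [0, 0, 0], "jaw": 1},
    {"slide": [-85.6, 1.5, -28], "dr": [0, 0, 0], "jaw": 1},
    {"slide": [-85.6, 1.5, -20], "dr": [0, 0, 0], "jaw": 1},
    {"slide": [-85.6, 1.5, -13], "dr": [0, 0, 0], "jaw": 1},
    {"slide": [-85.6, 1.5, -13], "dr": [0, 0, 0], "jaw": 1},
    {"slide": [-85.6, 1.5, -13], "dr": [0, 0, 0], "jaw": 1}
  ]
}}

```text
t: 5.6
tool_pos: [0.5077, -0.2231, 0.227]
orientation: [-2.454, -1.959, -0.002]
force: [0.5, -0.9, -1.8]
opening: 0.0439
gripper_force: 29.9
```

>>> {"api": "servo_tool", "payload": {
  "increments": [
    {"slide": [0, 0, 7], "dr": [0, 0, 0], "jaw": 1},
    {"slide": [0, 0, 12], "dr": [0, 0, 0], "jaw": 1},
    {"slide": [0, 0, 12.5], "dr": [0, 0, 0], "jaw": 1},
    {"slide": [0, 0, 12.5], "dr": [0, 0, 0], "jaw": 1},
    {"slide": [0, 0, 12.5], "dr": [0, 0, 0], "jaw": 0.2},
    {"slide": [0, 0, 12.5], "dr": [0, 0, 0], "jaw": 0},
    {"slide": [0, 0, 12.5], "dr": [0, 0, 0], "jaw": 0},
    {"slide": [0, 0, -30], "dr": [0, 0, 0], "jaw": 0},
    {"slide": [0, 0, -70], "dr": [0, 0, 0], "jaw": 0},
    {"slide": [0, 0, -110], "dr": [0, 0, 0], "jaw": 0},
    {"slide": [-30, 0, -120], "dr": [0, 0, 0], "jaw": 0},
    {"slide": [-30, 0, -120], "dr": [0, 0, 0], "jaw": 0},
    {"slide": [-30, 0, -120], "dr": [0, 0, 0], "jaw": 0}
  ]
}}

```text
t: 6.9
tool_pos: [0.5009, -0.2532, 0.3475]
orientation: [-2.456, -1.957, -0.003]
force: [-0.8, -0.4, -0.8]
opening: 0.0931
gripper_force: 0.0
```

```bash
python3 - <<'E'
from h import *
s=read_state(); print(s['t'],s['tool_pos'].round(4))
snap('wrist','w3')
C=cloud('w3').reshape(-1,3)
for n,z0,z1,x,y,r in (('slim',.06,.075,.508,-.223,.035),('wide',.045,.06,.489,-.306,.04),('lstud',.024,.045,.527,-.141,.02)):
    P=C[(C[:,2]>z0)&(C[:,2]<z1)&(np.hypot(C[:,0]-x,C[:,1]-y)<r)]
    print(n,len(P),cv2.minEnclosingCircle(P[:,:2].astype(np.float32)) if len(P) else '',np.median(P[:,2]))
go([.489,-.306,.203],-.228)
E
```

```text
6.9 [ 0.5009 -0.2532  0.3475]
slim 2005 ((0.5069400668144226, -0.2242264598608017), 0.021994879469275475) 0.06844198507056574
wide 2954 ((0.48929041624069214, -0.3062356412410736), 0.0299514252692461) 0.05260070042669733
lstud 193 ((0.5267375707626343, -0.14605093002319336), 0.0033051390200853348) 0.031118404677263553
slide [-55.    0.6 143.5] dr [-0.001 -0.003  0.003]
```

View pics/w3.png

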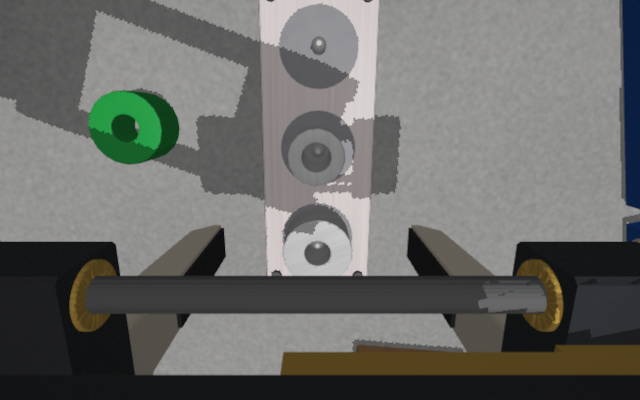

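The slim roller is seated on the middle stud (317,155) with its top at 68 mm. The wide roller is at (318,252), and the left stud's tip is at (319,42).

```bash
python3 - <<'E'
from h import *
print(w('w3',319,42,.034),w('w3',318.5,45,.012))
p=np.load('w3.npz'); print((p['d'][34:60:2,319]).round(3))
C=cloud('w3'); print(C[34:58:2,319].round(4))
E
```

```text
[ 0.52880361 -0.14041182  0.034     ] [ 0.52889819 -0.13897478  0.012     ]
[0.29  0.292 0.276 0.272 0.273 0.273 0.273 0.277 0.279 0.281 0.29  0.296
 0.297]
[[ 0.5311 -0.1312  0.0149]
 [ 0.5308 -0.1323  0.0129]
 [ 0.5296 -0.137   0.0307]
 [ 0.5291 -0.1391  0.0348]
 [ 0.5288 -0.1405  0.0345]
 [ 0.5284 -0.142   0.035 ]
 [ 0.5281 -0.1435  0.0352]
 [ 0.5279 -0.1443  0.0315]
 [ 0.5277 -0.1456  0.03  ]
 [ 0.5274 -0.1468  0.0284]
 [ 0.5275 -0.147   0.0189]
 [ 0.5274 -0.1477  0.0128]]
```

>>> {"api": "servo_tool", "payload": {
  "force": 35,
  "increments": [
    {"slide": [-53.5, 0.6, 20], "dr": [0, 0, 0], "jaw": 0},
    {"slide": [-53.5, 0.6, 50], "dr": [0, 0, 0], "jaw": 0},
    {"slide": [-53.5, 0.6, 90], "dr": [0, 0, 0], "jaw": 0},
    {"slide": [-53.5, 0.6, 125], "dr": [0, 0, 0], "jaw": 0},
    {"slide": [-53.5, 0.6, 143], "dr": [0, 0, 0], "jaw": 0},
    {"slide": [-53.5, 0.6, 143], "dr": [0, 0, 0], "jaw": 0},
    {"slide": [-53.5, 0.6, 143], "dr": [0, 0, 0], "jaw": 0},
    {"slide": [-53.5, 0.6, 143], "dr": [0, 0, 0], "jaw": 1},
    {"slide": [-53.5, 0.6, 143], "dr": [0, 0, 0], "jaw": 1},
    {"slide": [-53.5, 0.6, 143], "dr": [0, 0, 0], "jaw": 1},
    {"slide": [-53.5, 0.6, 143], "dr": [0, 0, 0], "jaw": 1},
    {"slide": [-53.5, 0.6, 143], "dr": [0, 0, 0], "jaw": 1},
    {"slide": [-53.5, 0.6, 143], "dr": [0, 0, 0], "jaw": 1}
  ]
}}

```text
t: 8.25
tool_pos: [0.4899, -0.3051, 0.2046]
orientation: [-2.455, -1.959, -0.003]
force: [-0.1, -0.8, 2.2]
opening: 0.0591
gripper_force: 34.7
```

>>> {"api": "servo_tool", "payload": {
  "increments": [
    {"slide": [0, 0, -40], "dr": [0, 0, 0], "jaw": 1},
    {"slide": [0, 0, -80], "dr": [0, 0, 0], "jaw": 1},
    {"slide": [0, 0, -90], "dr": [0, 0, 0], "jaw": 1},
    {"slide": [40, 0, -90], "dr": [0, 0, 0], "jaw": 1},
    {"slide": [80, 1, -90], "dr": [0, 0, 0], "jaw": 1},
    {"slide": [120, 1, -90], "dr": [0, 0, 0], "jaw": 1},
    {"slide": [155, 1.3, -90], "dr": [0, 0, 0], "jaw": 1},
    {"slide": [169.7, 1.3, -90], "dr": [0, 0, 0], "jaw": 1},
    {"slide": [169.7, 1.3, -90], "dr": [0, 0, 0], "jaw": 1},
    {"slide": [169.7, 1.3, -60], "dr": [0, 0, 0], "jaw": 1},
    {"slide": [169.7, 1.3, -35], "dr": [0, 0, 0], "jaw": 1},
    {"slide": [169.7, 1.3, -27], "dr": [0, 0, 0], "jaw": 1},
    {"slide": [169.7, 1.3, -20], "dr": [0, 0, 0], "jaw": 1},
    {"slide": [169.7, 1.3, -13], "dr": [0, 0, 0], "jaw": 1},
    {"slide": [169.7, 1.3, -13], "dr": [0, 0, 0], "jaw": 1},
    {"slide": [169.7, 1.3, -13], "dr": [0, 0, 0], "jaw": 1}
  ]
}}

```text
t: 9.85
tool_pos: [0.5291, -0.1402, 0.2185]
orientation: [-2.456, -1.959, -0.003]
force: [0.3, 0.6, -3.0]
opening: 0.0593
gripper_force: 34.7
```

>>> {"api": "servo_tool", "payload": {
  "increments": [
    {"slide": [0, 0, 7], "dr": [0, 0, 0], "jaw": 1},
    {"slide": [0, 0, 12], "dr": [0, 0, 0], "jaw": 1},
    {"slide": [0, 0, 13.3], "dr": [0, 0, 0], "jaw": 1},
    {"slide": [0, 0, 13.3], "dr": [0, 0, 0], "jaw": 1},
    {"slide": [0, 0, 13.3], "dr": [0, 0, 0], "jaw": 0.2},
    {"slide": [0, 0, 13.3], "dr": [0, 0, 0], "jaw": 0},
    {"slide": [0, 0, 13.3], "dr": [0, 0, 0], "jaw": 0},
    {"slide": [0, 0, -30], "dr": [0, 0, 0], "jaw": 0},
    {"slide": [0, 0, -70], "dr": [0, 0, 0], "jaw": 0},
    {"slide": [-30, 0, -110], "dr": [0, 0, 0], "jaw": 0},
    {"slide": [-70, 0, -120], "dr": [0, 0, 0], "jaw": 0},
    {"slide": [-86, 0, -120], "dr": [0, 0, 0], "jaw": 0},
    {"slide": [-86, 0, -120], "dr": [0, 0, 0], "jaw": 0},
    {"slide": [-86, 0, -120], "dr": [0, 0, 0], "jaw": 0}
  ]
}}

```text
t: 11.25
tool_pos: [0.5093, -0.2236, 0.3361]
orientation: [-2.454, -1.956, -0.002]
force: [-0.1, 0.9, 0.1]
opening: 0.0931
gripper_force: 0.0
```

```bash
python3 - <<'E'
from h import *
s=read_state(); print(s['t'],s['tool_pos'].round(4))
snap('wrist','w4')
C=cloud('w4').reshape(-1,3)
for n,z0,z1,x,y,r in (('slim',.06,.075,.508,-.223,.035),('wide',.045,.06,.527,-.141,.04),('rstud',.024,.045,.489,-.306,.02)):
    P=C[(C[:,2]>z0)&(C[:,2]<z1)&(np.hypot(C[:,0]-x,C[:,1]-y)<r)]
    print(n,len(P),cv2.minEnclosingCircle(P[:,:2].astype(np.float32)) if len(P) else '',np.median(P[:,2]))
go([.507,-.2242,.2145],-.228)
E
```

```text
11.25 [ 0.5093 -0.2236  0.3361]
slim 2092 ((0.5071001648902893, -0.2242092788219452), 0.02203528769314289) 0.0684323457409472
wide 4751 ((0.5276288390159607, -0.14113594591617584), 0.030083540827035904) 0.05247289966146724
rstud 30 ((0.49025052785873413, -0.30307537317276), 0.004694037139415741) 0.02673552398606869
slide [ -2.1  -1.8 121.5] dr [-0.002 -0.003  0.004]
```

>>> {"api": "servo_tool", "payload": {
  "force": 30,
  "increments": [
    {"slide": [-1, -1.6, 40], "dr": [0, -0.002, 0.004], "jaw": 0},
    {"slide": [-1, -1.6, 75], "dr": [0, -0.002, 0.004], "jaw": 0},
    {"slide": [-1, -1.6, 105], "dr": [0, -0.002, 0.004], "jaw": 0},
    {"slide": [-1, -1.6, 121], "dr": [0, -0.002, 0.004], "jaw": 0},
    {"slide": [-1, -1.6, 121], "dr": [0, -0.002, 0.004], "jaw": 0},
    {"slide": [-1, -1.6, 121], "dr": [0, -0.002, 0.004], "jaw": 0},
    {"slide": [-1, -1.6, 121], "dr": [0, -0.002, 0.004], "jaw": 1},
    {"slide": [-1, -1.6, 121], "dr": [0, -0.002, 0.004], "jaw": 1},
    {"slide": [-1, -1.6, 121], "dr": [0, -0.002, 0.004], "jaw": 1},
    {"slide": [-1, -1.6, 121], "dr": [0, -0.002, 0.004], "jaw": 1},
    {"slide": [-1, -1.6, 121], "dr": [0, -0.002, 0.004], "jaw": 1},
    {"slide": [-1, -1.6, 121], "dr": [0, -0.002, 0.004], "jaw": 1},
    {"slide": [-1, -1.6, 121], "dr": [0, -0.002, 0.004], "jaw": 1}
  ]
}}

```text
t: 12.6
tool_pos: [0.5079, -0.2243, 0.2166]
orientation: [-2.46, -1.954, 0.0]
force: [-0.1, 0.2, 0.6]
opening: 0.0441
gripper_force: 30.0
```

>>> {"api": "servo_tool", "payload": {
  "increments": [
    {"slide": [0, 0, -35], "dr": [0, 0, 0], "jaw": 1},
    {"slide": [0, 0, -36], "dr": [0, 0, 0], "jaw": 1},
    {"slide": [-30, 0, -36], "dr": [0, 0, 0], "jaw": 1},
    {"slide": [-60, 0, -36], "dr": [0, 0, 0], "jaw": 1},
    {"slide": [-84.5, 0, -36], "dr": [0, 0, 0], "jaw": 1},
    {"slide": [-84.5, 0, -36], "dr": [0, 0, 0], "jaw": 1},
    {"slide": [-84.5, 0, -36], "dr": [0, 0, 0], "jaw": 1},
    {"slide": [-84.5, 0, -28], "dr": [0, 0, 0], "jaw": 1},
    {"slide": [-84.5, 0, -20], "dr": [0, 0, 0], "jaw": 1},
    {"slide": [-84.5, 0, -13], "dr": [0, 0, 0], "jaw": 1},
    {"slide": [-84.5, 0, -13], "dr": [0, 0, 0], "jaw": 1},
    {"slide": [-84.5, 0, -13], "dr": [0, 0, 0], "jaw": 1}
  ]
}}

```text
t: 13.8
tool_pos: [0.4888, -0.3062, 0.2291]
orientation: [-2.459, -1.954, 0.0]
force: [0.2, -0.1, -1.0]
opening: 0.044
gripper_force: 30.0
```

>>> {"api": "servo_tool", "payload": {
  "increments": [
    {"slide": [0, 0, 7], "dr": [0, 0, 0], "jaw": 1},
    {"slide": [0, 0, 12], "dr": [0, 0, 0], "jaw": 1},
    {"slide": [0, 0, 13.3], "dr": [0, 0, 0], "jaw": 1},
    {"slide": [0, 0, 13.3], "dr": [0, 0, 0], "jaw": 1},
    {"slide": [0, 0, 13.3], "dr": [0, 0, 0], "jaw": 0.2},
    {"slide": [0, 0, 13.3], "dr": [0, 0, 0], "jaw": 0},
    {"slide": [0, 0, 13.3], "dr": [0, 0, 0], "jaw": 0},
    {"slide": [0, 0, -30], "dr": [0, 0, 0], "jaw": 0},
    {"slide": [0, 0, -70], "dr": [0, 0, 0], "jaw": 0},
    {"slide": [20, 0, -110], "dr": [0, 0, 0], "jaw": 0},
    {"slide": [50, 0, -130], "dr": [0, 0, 0], "jaw": 0},
    {"slide": [55, 0, -130], "dr": [0, 0, 0], "jaw": 0},
    {"slide": [55, 0, -130], "dr": [0, 0, 0], "jaw": 0},
    {"slide": [55, 0, -130], "dr": [0, 0, 0], "jaw": 0}
  ]
}}

```text
t: 15.2
tool_pos: [0.5007, -0.2533, 0.3578]
orientation: [-2.458, -1.953, 0.002]
force: [0.2, -0.7, 0.3]
opening: 0.0929
gripper_force: 0.0
```

```bash
python3 - <<'E'
from h import *
s=read_state(); print(s['t'],s['tool_pos'].round(4))
snap('wrist','w5')
C=cloud('w5').reshape(-1,3)
for n,z0,z1,x,y,r in (('slim',.055,.085,.489,-.306,.035),('wide',.045,.06,.527,-.141,.04),('mid',.024,.045,.508,-.224,.02)):
    P=C[(C[:,2]>z0)&(C[:,2]<z1)&(np.hypot(C[:,0]-x,C[:,1]-y)<r)]
    print(n,len(P),cv2.minEnclosingCircle(P[:,:2].astype(np.float32)) if len(P) else '',np.median(P[:,2]))
# approach above the tensioner
R0=R.from_rotvec(s['orientation']).as_matrix()
for y in (.0,1.57,np.pi/2+.4): go([.55,.20,.40],y)
E
```

```text
15.2 [ 0.5007 -0.2533  0.3578]
slim 1770 ((0.48808038234710693, -0.30597808957099915), 0.0219421349465847) 0.06832566043700994
wide 4431 ((0.5275399684906006, -0.14137431979179382), 0.029925154522061348) 0.052444457488648094
mid 145 ((0.5087385177612305, -0.22371962666511536), 0.006027543917298317) 0.031264604928410246
slide [452.9 -54.7 -42. ] dr [-0.003 -0.001 -0.228]
slide [452.9 -54.7 -42. ] dr [-0.002 -0.003 -1.798]
slide [452.9 -54.7 -42. ] dr [-1.000e-03 -4.000e-03 -2.199e+00]
```

View pics/w5.png

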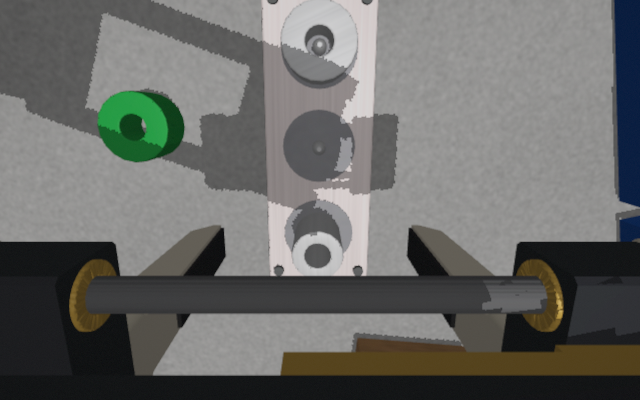

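The picture shows the wide roller around the left stud at (319,42), the middle stud empty at (319,147), and the slim roller on the right stud at (318,255). The depth readings confirm that both rollers are fully down. Next is the tensioner.

```bash
python3 - <<'E'
from h import *
go([.555,.205,.40],-.48)
E
```

```text
slide [458.9 -51.  -42. ] dr [-0.003 -0.     0.252]
```

>>> {"api": "servo_tool", "payload": {
  "increments": [
    {"slide": [230, -25, -42], "dr": [0, 0, 0.12], "jaw": 0},
    {"slide": [230, -25, -42], "dr": [0, 0, 0.12], "jaw": 0},
    {"slide": [230, -25, -42], "dr": [0, 0, 0.12], "jaw": 0},
    {"slide": [230, -25, -42], "dr": [0, 0, 0.12], "jaw": 0},
    {"slide": [459, -51, -42], "dr": [0, 0, 0.252], "jaw": 0},
    {"slide": [459, -51, -42], "dr": [0, 0, 0.252], "jaw": 0},
    {"slide": [459, -51, -42], "dr": [0, 0, 0.252], "jaw": 0},
    {"slide": [459, -51, -42], "dr": [0, 0, 0.252], "jaw": 0},
    {"slide": [459, -51, -42], "dr": [0, 0, 0.252], "jaw": 0},
    {"slide": [459, -51, -42], "dr": [0, 0, 0.252], "jaw": 0},
    {"slide": [459, -51, -42], "dr": [0, 0, 0.252], "jaw": 0},
    {"slide": [459, -51, -42], "dr": [0, 0, 0.252], "jaw": 0},
    {"slide": [459, -51, -42], "dr": [0, 0, 0.252], "jaw": 0}
  ]
}}

```text
t: 16.55
tool_pos: [0.5555, 0.2038, 0.4009]
orientation: [2.687, 1.627, -0.002]
force: [0.3, -0.5, -0.3]
opening: 0.0929
gripper_force: 0.0
```

```bash
python3 - <<'E'
from h import *
s=read_state(); print(s['t'],s['tool_pos'].round(4),s['q'].round(2))
snap('wrist','w6')
C=cloud('w6').reshape(-1,3)
for n,z0,z1,x,y,r in (('idler',.103,.118,.582,.252,.035),('hub',.072,.09,.531,.152,.035)):
    P=C[(C[:,2]>z0)&(C[:,2]<z1)&(np.hypot(C[:,0]-x,C[:,1]-y)<r)]
    print(n,len(P),cv2.minEnclosingCircle(P[:,:2].astype(np.float32)) if len(P) else '',np.median(P[:,2]))
E
```

```text
16.55 [0.5555 0.2038 0.4009] [ 0.27  0.11  1.52 -0.    1.52  0.75]
idler 1018 ((0.5816477537155151, 0.25273868441581726), 0.01398948673158884) 0.1087781632754349
hub 1346 ((0.5302427411079407, 0.15592022240161896), 0.0216131079941988) 0.07330331406977031
```

View pics/w6.png

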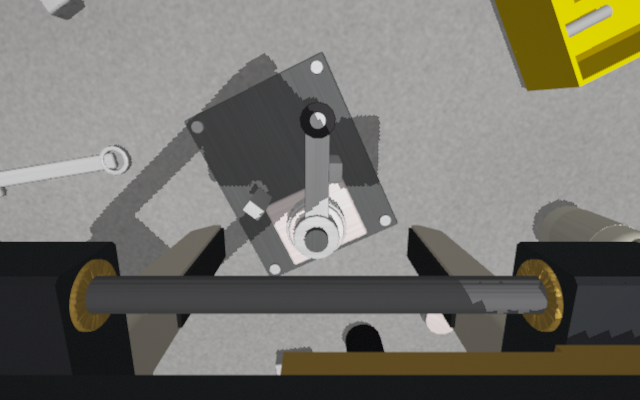

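The picture shows the idler at (318,120) and the hub at (317,235). The rest lug touches the arm at (337,170) and the stop lug is at (255,208).

```bash
python3 - <<'E'
from h import *
go([.5816,.2527,.26],-.488)
E
```

```text
slide [ 55.6   0.4 141.1] dr [-0.     0.001  0.006]
```

>>> {"api": "servo_tool", "payload": {
  "force": 25,
  "increments": [
    {"slide": [40, 0, 20], "dr": [0, 0, 0.006], "jaw": 0},
    {"slide": [55.3, 0.4, 50], "dr": [0, 0, 0.006], "jaw": 0},
    {"slide": [55.3, 0.4, 90], "dr": [0, 0, 0.006], "jaw": 0},
    {"slide": [55.3, 0.4, 125], "dr": [0, 0, 0.006], "jaw": 0},
    {"slide": [55.3, 0.4, 140], "dr": [0, 0, 0.006], "jaw": 0},
    {"slide": [55.3, 0.4, 140], "dr": [0, 0, 0.006], "jaw": 0},
    {"slide": [55.3, 0.4, 140], "dr": [0, 0, 0.006], "jaw": 0.5},
    {"slide": [55.3, 0.4, 140], "dr": [0, 0, 0.006], "jaw": 0.9},
    {"slide": [55.3, 0.4, 140], "dr": [0, 0, 0.006], "jaw": 0.9},
    {"slide": [55.3, 0.4, 140], "dr": [0, 0, 0.006], "jaw": 0.9},
    {"slide": [55.3, 0.4, 140], "dr": [0, 0, 0.006], "jaw": 0.9},
    {"slide": [55.3, 0.4, 140], "dr": [0, 0, 0.006], "jaw": 0.9}
  ]
}}

```text
t: 17.8
tool_pos: [0.5812, 0.2545, 0.2619]
orientation: [2.691, 1.622, 0.001]
force: [0.2, -0.6, -0.5]
opening: 0.0497
gripper_force: 0.0
```

```bash
python3 - <<'E'
from h import *
s=read_state(); print(s['t'],s['tool_pos'].round(4),s['q'].round(2),s['force'].round(1),s['opening'])
# arc about pivot, in tool frame: pivot at (-r,0); ccw seen from above
r=110
for q in np.arange(.08,.97,.08): print(round(q,2),'slide',(-r*(1-np.cos(q))).round(1),(-r*np.sin(q)).round(1),'dr',-round(q,2))
for q in (.85,.9,.93,.95): print(q,(-r*(1-np.cos(q))).round(1),(-r*np.sin(q)).round(1))
E
```

```text
17.8 [0.5812 0.2545 0.2619] [0.33 0.33 1.53 0.   1.29 0.82] [ 0.2 -0.6 -0.5] 0.04966192753675555
0.08 slide -0.4 -8.8 dr -0.08
0.16 slide -1.4 -17.5 dr -0.16
0.24 slide -3.2 -26.1 dr -0.24
0.32 slide -5.6 -34.6 dr -0.32
0.4 slide -8.7 -42.8 dr -0.4
0.48 slide -12.4 -50.8 dr -0.48
0.56 slide -16.8 -58.4 dr -0.56
0.64 slide -21.8 -65.7 dr -0.64
0.72 slide -27.3 -72.5 dr -0.72
0.8 slide -33.4 -78.9 dr -0.8
0.88 slide -39.9 -84.8 dr -0.88
0.96 slide -46.9 -90.1 dr -0.96
0.85 -37.4 -82.6
0.9 -41.6 -86.2
0.93 -44.2 -88.2
0.95 -46.0 -89.5
```

>>> {"api": "servo_tool", "payload": {
  "increments": [
    {"slide": [0, 0, 0], "dr": [0, 0, 0], "jaw": 0.9},
    {"slide": [0, 0, 0], "dr": [0, 0, 0], "jaw": 0.9},
    {"slide": [0, 0, 0], "dr": [0, 0, 0], "jaw": 0.9},
    {"slide": [0, 0, 0], "dr": [0, 0, 0], "jaw": 0.9},
    {"slide": [0, 0, 0], "dr": [0, 0, 0], "jaw": 0.9}
  ]
}}

```text
t: 18.3
tool_pos: [0.5816, 0.2543, 0.2615]
orientation: [2.69, 1.621, 0.001]
force: [5.5, -0.6, -3.3]
opening: 0.0276
gripper_force: 25.0
```

>>> {"api": "servo_tool", "payload": {
  "increments": [
    {"slide": [-0.4, -8.8, 0], "dr": [0, 0, -0.08], "jaw": 0.9},
    {"slide": [-1.4, -17.5, 0], "dr": [0, 0, -0.16], "jaw": 0.9},
    {"slide": [-3.2, -26.1, 0], "dr": [0, 0, -0.24], "jaw": 0.9},
    {"slide": [-5.6, -34.6, 0], "dr": [0, 0, -0.32], "jaw": 0.9},
    {"slide": [-8.7, -42.8, 0], "dr": [0, 0, -0.4], "jaw": 0.9},
    {"slide": [-12.4, -50.8, 0], "dr": [0, 0, -0.48], "jaw": 0.9},
    {"slide": [-16.8, -58.4, 0], "dr": [0, 0, -0.56], "jaw": 0.9},
    {"slide": [-21.8, -65.7, 0], "dr": [0, 0, -0.64], "jaw": 0.9},
    {"slide": [-27.3, -72.5, 0], "dr": [0, 0, -0.72], "jaw": 0.9},
    {"slide": [-33.4, -78.9, 0], "dr": [0, 0, -0.8], "jaw": 0.9},
    {"slide": [-33.4, -78.9, 0], "dr": [0, 0, -0.8], "jaw": 0.9},
    {"slide": [-33.4, -78.9, 0], "dr": [0, 0, -0.8], "jaw": 0.9}
  ]
}}

```text
t: 19.5
tool_pos: [0.4962, 0.2613, 0.2615]
orientation: [1.846, 2.54, 0.001]
force: [7.6, -1.0, -6.0]
opening: 0.0276
gripper_force: 25.0
```

```bash
cat > st.py <<'E'
from h import *
s=read_state(); R0=R.from_rotvec(s['orientation']).as_matrix(); d=s['tool_pos'][:2]-[.5302,.1559]; a=np.arctan2(d[1],d[0])
print(s['t'],s['tool_pos'].round(4),'q',(a-1.0827).round(3),'yawq',(np.arctan2(R0[1,1],R0[0,1])+.488).round(3),'r',np.hypot(*d).round(4),'F tool',(R0.T@s['force']).round(1),'T',s['wrist_torque'].round(2),s['opening'],s['gripper_force'])
E
python3 st.py
```

```text
19.5 [0.4962 0.2613 0.2615] q 0.8 yawq 0.802 r 0.1107 F tool [-3.3  6.9  6. ] T [-0.27 -1.03 -0.11] 0.027612420056071032 24.999391436576843
```

>>> {"api": "servo_tool", "payload": {
  "increments": [
    {"slide": [-0.2, -5.5, 0], "dr": [0, 0, -0.05], "jaw": 0.9},
    {"slide": [-0.4, -9, 0], "dr": [0, 0, -0.08], "jaw": 0.9},
    {"slide": [-0.5, -11, 0], "dr": [0, 0, -0.1], "jaw": 0.9},
    {"slide": [-0.5, -11, 0], "dr": [0, 0, -0.1], "jaw": 0.9},
    {"slide": [-0.5, -11, 0], "dr": [0, 0, -0.1], "jaw": 0.9}
  ]
}}

```text
t: 20.0
tool_pos: [0.4864, 0.2576, 0.2615]
orientation: [1.717, 2.628, 0.002]
force: [10.0, -0.8, -8.5]
opening: 0.028
gripper_force: 25.0
```

```bash
python3 st.py
```

```text
20.0 [0.4864 0.2576 0.2615] q 0.895 yawq 0.901 r 0.1107 F tool [-4.8  8.8  8.6] T [-0.22 -1.49 -0.21] 0.02799184876703228 25.000482201576233
```

>>> {"api": "servo_tool", "payload": {
  "force": 35,
  "increments": [
    {"slide": [0, -1.1, 0], "dr": [0, 0, -0.01], "jaw": 0.9},
    {"slide": [0, -2.2, 0], "dr": [0, 0, -0.02], "jaw": 0.9},
    {"slide": [0, -2.2, 0], "dr": [0, 0, -0.02], "jaw": 0.9},
    {"slide": [0, -2.2, 0], "dr": [0, 0, -0.02], "jaw": 0.9}
  ]
}}

```text
t: 20.4
tool_pos: [0.4855, 0.257, 0.2616]
orientation: [1.69, 2.643, 0.007]
force: [21.5, 3.7, -15.9]
opening: 0.0273
gripper_force: 35.0
```

```bash
python3 st.py
```

```text
20.4 [0.4855 0.257  0.2616] q 0.905 yawq 0.921 r 0.1105 F tool [-5.7 21.  16.1] T [ 0.41 -2.96 -0.46] 0.027291628899734813 35.00747948884964
```

>>> {"api": "servo_tool", "payload": {
  "increments": [
    {"slide": [0, 0, 0], "dr": [0, 0, 0], "jaw": 0.9},
    {"slide": [0, 0, 0], "dr": [0, 0, 0], "jaw": 0.9},
    {"slide": [0, 0, 0], "dr": [0, 0, 0], "jaw": 0.9},
    {"slide": [0, 0, 0], "dr": [0, 0, 0], "jaw": 0.9}
  ]
}}

```text
t: 20.8
tool_pos: [0.4855, 0.257, 0.2616]
orientation: [1.69, 2.643, 0.007]
force: [21.3, 3.9, -16.6]
opening: 0.0275
gripper_force: 35.0
```

```bash
python3 st.py; python3 - <<'E'
from h import *
snap('wrist','w7')
E
```

```text
20.8 [0.4855 0.257  0.2616] q 0.905 yawq 0.921 r 0.1105 F tool [-5.4 20.9 16.7] T [ 0.4  -2.85 -0.54] 0.027498863194293375 35.007077157497406
```

View pics/w7.png

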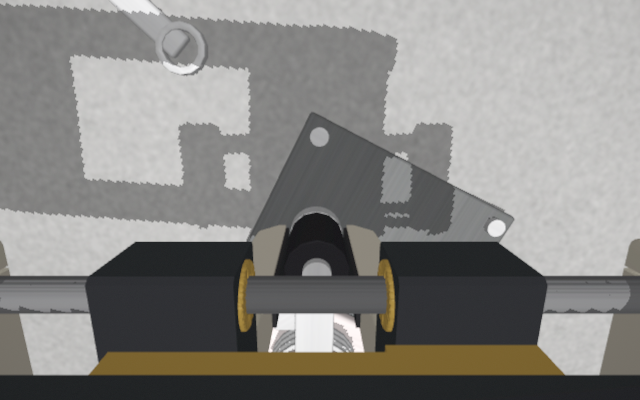

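The idler is held between the fingers at (318,250). The push is steady at 21 N tangential, against about 9 N from the spring, so the arm is on its stop. Handing in.

```bash
python3 -c "
from plant import *
print(close_job())"
```

```text
the job is handed in; nothing more can be done
None
```

The two rollers are swapped and fully down on their outer studs, and the tensioner arm was still gripped hard against its stop when I handed the job in at about 21 s; no verdict came back.

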